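# Shift a drying pan to the free hotplate zone and switch that zone on

### The arm

A 6-joint arm with a two-finger parallel gripper is mounted at the origin on a cart in front of the work surface, level with it; the furniture and walls round the work are solid. World frame = base frame: x ahead of the robot, y to its left, z up, the work surface at z = 0. Lengths are in m, angles in degrees, forces in N, time in s.
With the tool pointing down it reaches from about 0.35 to 0.875 m from the base axis. Payload 4.2 kg.
Tool frame: the origin (TCP) lies between the finger pads, 19 mm behind the fingertips; this is the grasp point; z points along the fingers, y is the line along which they close (so a half turn about z gives the same grasp; the last joint's range is limited). The gripper opens to 87 mm and grips with 3 to 60 N. Pads are 19 mm wide; open, the fingers measure 117 mm over their backs; the gripper's body (75 mm by 190 mm) begins 51 mm behind the grasp point.
Start: joints at [78.129, 22.042, 0.453, 0, -68.411, -14.817], TCP at [0.281, 0.558, 0.241] pointing down, gripper open.
Joint ranges: [-179.83, 179.83], [-69.29, 118.12], [-61.27, 80.66], [-181.25, 117.63], [-171.15, -9.14], [-177.46, 177.46]. Speed limits (degrees/s): [159.86, 159.86, 180, 180, 180, 180].

### API

Orientations are given as a 3x3 rotation matrix whose columns are the frame's x, y, z axes.
In Python, from station import sensors, eyes, workorder gives the robot as it stands.
- The arm moves only by the shell command python3 -m handwheel FILE, which reads ROWS from the file FILE. ROWS is a JSON list of rows, 1 to 8 of them, each an object with the fields aperture (the opening from 0.0 (shut) to 1.0 (fully open)), sx, sy, sz (the shift in a scale on which 1.0 is 800 mm), rx, ry, rz (a rotation vector in a scale on which 1.0 is 360 degrees); a field left out counts as zero (the opening has to be given); each row is the pose to reach, as a shift and turn from the pose commanded when the command began, along the tool's axes at that moment; what a row does not reach only later rows make up. A row lasts 1/10 s, in which the tool goes at most 0.05 m and 8.59 degrees, less where a joint would pass 70% of its speed; a pose out of reach is approached as far as the arm can. The fingers move at their own pace and stop on an object; the grip force is fixed at half the most. Time passes only in rows, so rows that do not move let the fingers close. It prints the time, the measured TCP pose, the force, the opening and the grip force at its end. Shift and turn numbers lie between -1 and 1, and a call with a number outside is refused. Input that does not fit is refused with a message, and nothing moves.
- sensors.sense(): the state, without advancing time (a new reading comes with each control period).
- eyes.capture(name): name is "scene" or "top" or "wrist"; returns a dict with "pixels" (400x640x3 uint8, red, green, blue), "z_map" (400x640 float32, m along the optical axis (not along the pixel's ray), 0 where there is no reading), "K" (3x3 intrinsics, pixels), "world_from_camera" (4x4, takes a point from camera to world coordinates). Camera axes: x right, y up, looking along -z (the intrinsics and any distortion apply to the point x, -y, -z); pixel columns grow to the right and rows downward; lengths in m; the calibration is good to about 2 mm. A picture is of the moment at which its call begins.
- workorder.finish_job(): hands the job in; it is judged then, once.
The state is a dict: "time_s": time; "joints": joint angles; "joint_velocities": joint speeds; "effort": joint torques, N m; "tcp_pos": TCP position; "ee_rot": TCP orientation; "wrist_force": force on the tool from outside, world axes, zero at the start; "moment": the same for the moment, N m; "gripper_width": opening from 0.0 (shut) to 1.0 (fully open); "gripper_force": force on a finger pad.
Only numpy, scipy, OpenCV 4.12 (cv2) and the standard library are available. Lean on these libraries where they do the work, as an engineer would, in place of code of your own. Each camera call takes 0.05 s, during which the arm holds its last target. There are 200 camera calls.

### The job

The zone under the drying pan is needed for another job. Slide the pan, with the sample cell standing in it, along the glass to the other, empty zone of the hotplate without lifting or tipping it, so that its base stands wholly inside that zone's printed ring. Then turn the knob in front of that zone clockwise from off to its second click (the two dots); leave the other knob off and everything else on the desk where it is.

Things in the scene. Friction and masses are not known exactly. Their poses are not given: they have to be found in the camera images.
- hotplate: White two-zone hotplate, fixed, 258 deep (x) x 380 wide (y) x 85 mm high; origin: on the desk, mid-width, 145 mm behind its front edge; x to its back, y left. Black glass top, 85 mm up, x -57 to +107, y -181 to +181 mm. The grey panel in front of it slopes to the operator, normal 32 deg (0.558 rad) from vertical towards -x: grip its knobs with the tool tilted so, fingers forward and down.
- zone_start: Printed light-grey ring on the glass (inner diameter 140 mm, line 2.5 mm, small cross at its centre) on which the pan stands at the start; origin: ring centre, on the glass. The two rings look alike and lie at x +25 mm, y +95 (left) and -95 mm (right) in the hotplate's frame; which is the starting one varies.
- zone_free: The other, empty printed ring of the same kind, the one the pan must go to; origin: ring centre, on the glass; axes like the hotplate's.
- pan: Low open steel pan, loose, 0.32 to 0.52 kg; base 100 mm, rim 118 mm across, 42 mm high, inner floor 4 mm up; origin: centre of its underside. A level stick handle points along its own +y: black sleeve 16 mm wide, 12 mm high (24 to 36 mm above the underside), 76 to 154 mm from the pan's centre. Sliding it takes 3 to 6 N.
- pan_grip (a point): Point in the middle of the pan handle's sleeve to grip at: 105 mm from the pan's centre along the pan's +y, 30 mm above the underside; axes as the pan's. Taken from above with the fingers closing across the handle (along the pan's x), the fingertips stay clear of the glass.
- cell: Turned steel sample cell, an open cup 50 mm in diameter and 70 mm high, 0.26 kg, standing loose and upright on the floor of the pan; origin: centre of its underside.
- knob_left (a joint): Angle (rad) of the left knob, the one in front of the left zone (hotplate y +95 mm): 0 = off (pointer up the slope, at the open circle), grows clockwise as seen by the operator; clicks every 35 deg: 0.611 first (one dot), 1.222 second (two dots), 1.833 third (three dots), stops just beyond both ends. Spring detents (up to about 0.15 N m) pull it into the nearest click.
- knob_right (a joint): Angle of the right knob (in front of the right zone, hotplate y -95 mm), as for the left one.
- knob_left_grip (a point): Point on the left knob's axis 34 mm above the panel, the height for the TCP when gripping; z: the knob's axis, out of the panel; x: its pointer, along the bar grip. Black knob: round skirt 45 mm across up to 10 mm above the panel, on it a bar 42 mm long (x), 12 mm wide (y), from 10 to 38 mm above the panel, white pointer line at the +x end.
- knob_right_grip (a point): The same point on the right knob.
- mug: White mug, 78 mm across, 97 mm high, on the desk at the right of the hotplate; loose, not to be disturbed; origin: centre of its underside.
- vial_tan: Glass vial with a black cap and tan contents, 25 mm across, 62 mm high, at the left of the hotplate; loose, not to be disturbed; origin: centre of its underside.
- vial_grey: Glass vial with a white cap and dark contents, 25 mm across, 62 mm high, at the left of the hotplate; loose, not to be disturbed; origin: centre of its underside.
- tin: Round grey tin, 66 mm across, 24 mm high, at the right of the hotplate; loose, not to be disturbed; origin: centre of its underside.
- tweezers: Steel tweezers, 124 mm long (y), 10 mm high, lying on the desk at the left of the hotplate; loose, not to be disturbed; origin: centre of the underside.

How it is judged (in metres and radians):
On the way, in this order (a step that is already met when the one before it is completed fails the run):
1. the pan stands flat on the glass with its base inside the free zone's ring, the cell upright in it (horizontal distance between pan and zone_free below 0.02 m and z of pan in the frame of hotplate below 0.088 m and angle between pan's own z axis and vertical below 0.05 rad and angle between cell's own z axis and vertical below 0.1 rad and horizontal distance between cell and pan below 0.04 m), for 0.2 s.
2. the knob in front of that zone is turned to its second click, the other is off (((y of zone_free in the frame of hotplate above 0 m and value of joint knob_left between 1.0718 and 1.3718 rad and value of joint knob_right between -0.15 and 0.15 rad) or (y of zone_free in the frame of hotplate below 0 m and value of joint knob_right between 1.0718 and 1.3718 rad and value of joint knob_left between -0.15 and 0.15 rad))), for 0.2 s.
At the end, for the whole second after the job is handed in: The pan stands flat and at rest on the glass with its centre within 20 mm of the centre of the zone that was empty at the start (base inside the ring), the cell upright in it; the knob in front of that zone rests at its second click (1.222 +- 0.15 rad) and the other knob at off (0 +- 0.15 rad) (all of step 1 and ((y of zone_free in the frame of hotplate above 0 m and value of joint knob_left between 1.0718 and 1.3718 rad and value of joint knob_right between -0.15 and 0.15 rad) or (y of zone_free in the frame of hotplate below 0 m and value of joint knob_right between 1.0718 and 1.3718 rad and value of joint knob_left between -0.15 and 0.15 rad)) and linear speed of each of pan, cell below 0.02 m/s); the robot touches nothing.
It fails at once if the pan is lifted off the glass by more than 8 mm (z of pan in the frame of hotplate above 0.093 m).
It fails at once if the pan is tipped by more than 9 deg (angle between pan's own z axis and vertical above 0.157 rad).
It fails at once if the pan is pushed off the glass (z of pan in the frame of hotplate below 0.075 m).
It fails at once if the sample cell is tipped over or taken out of the pan (angle between cell's own z axis and vertical above 0.35 rad or horizontal distance between cell and pan above 0.06 m).
It fails at once if one of the other loose things on the desk is pushed aside by more than 30 mm (distance of any of mug, vial_tan, vial_grey, tin, tweezers from where it was at the start of the episode above 0.03 m).
It also fails if it takes over 54 s, if anything falls off the work surface, if the arm or the gripper's body presses on something with over 40 N, if the wrist force passes 120 N, or if a joint passes its speed limit or range.

## Working session

There is one attempt and no reset: what is moved stays moved. The work goes in short steps, Python scripts to look and compute and a shell command to move; the robot and the scene stay as the last step left them, time stands still between calls to the robot, and variables do not carry over. Pictures are saved under pics/ and viewed, at most 10 in all, crops included, and the job is handed in when it is done.

```bash
ls; mkdir -p pics; cat > h.py <<'E'
import numpy as np, cv2
from station import sensors, eyes, workorder
def cast(c,u,v,z):
    K=c["K"];T=c["world_from_camera"]
    d=T[:3,:3]@np.array([(u-K[0,2])/K[0,0],-(v-K[1,2])/K[1,1],-1]);o=T[:3,3]
    return o+d*(z-o[2])/d[2]
def cloud(c):
    K=c["K"];T=c["world_from_camera"];z=c["z_map"]
    v,u=np.indices(z.shape)
    p=np.stack([(u-K[0,2])/K[0,0]*z,-(v-K[1,2])/K[1,1]*z,-z],-1)
    return p@T[:3,:3].T+T[:3,3]
E
python3 - <<'E'
from h import *
for n in ("top","scene"):
    c=eyes.capture(n); np.savez("%s.npz"%n,**c)
    cv2.imwrite("pics/%s1.png"%n,c["pixels"][...,::-1]); print(n,c["K"].round(1).tolist(),c["world_from_camera"].round(3).tolist(),[k for k in c])
s=sensors.sense(); print(s)
E
```

```text
pics
top [[363.4, 0.0, 320.8], [0.0, 363.4, 191.9], [0.0, 0.0, 1.0]] [[-0.004, 0.984, -0.177, 0.375], [-1.0, -0.003, 0.006, -0.001], [0.006, 0.177, 0.984, 1.102], [0.0, 0.0, 0.0, 1.0]] ['pixels', 'z_map', 'K', 'world_from_camera']
scene [[449.7, 0.0, 316.6], [0.0, 449.7, 199.5], [0.0, 0.0, 1.0]] [[0.619, 0.451, -0.642, -0.161], [-0.785, 0.347, -0.513, -0.587], [-0.009, 0.822, 0.569, 0.731], [0.0, 0.0, 0.0, 1.0]] ['pixels', 'z_map', 'K', 'world_from_camera']
{'time_s': 0.1, 'joints': array([ 7.81278370e+01,  2.20861875e+01,  3.88695986e-01, -2.50424895e-02,
       -6.84121777e+01, -1.48166336e+01]), 'joint_velocities': array([-0.02715692, -0.08013007,  0.23910774,  0.12970895, -0.0543744 ,
       -0.07023031]), 'effort': array([-9.99933654e-04, -3.91689920e+01,  1.87934911e+01,  4.23181280e+00,
        1.34637437e-02, -8.12004987e-05]), 'tcp_pos': array([0.2804742 , 0.55797525, 0.24027887]), 'ee_rot': array([[ 8.93386854e-01, -4.49287549e-01, -7.91497624e-04],
       [-4.49288236e-01, -8.93385067e-01, -1.78949966e-03],
       [ 9.68877560e-05,  1.95432604e-03, -9.99998086e-01]]), 'wrist_force': array([ 0.47505488, -0.05817829,  0.33742736]), 'moment': array([-0.02825332,  0.04025189, -0.02847901]), 'gripper_force': 0.0, 'gripper_width': 0.9968904069016908}
```

View pics/top1.png

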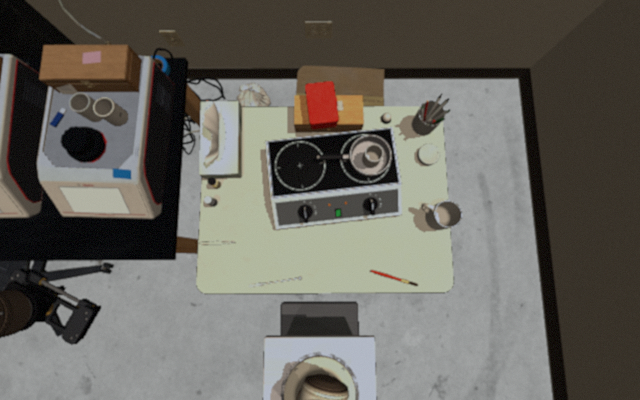

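View pics/scene1.png

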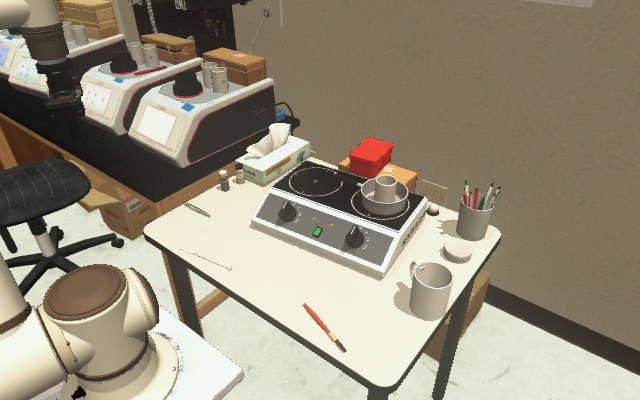

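Top view: pan is on the right ring (≈368,157), its handle pointing left to ≈(322,157). The free ring is on the left (≈300,165), with knobs at (306,212) and (373,205). Tissue box at the left (220,140), boxes behind at (325,105).

```bash
python3 - <<'E'
from h import *
c=dict(np.load("top.npz")); P=cloud(c); im=c["pixels"]
g=cv2.cvtColor(im,cv2.COLOR_RGB2GRAY)
# glass: dark, height
m=((abs(P[...,2]-.085)<.012)&(g<60)).astype(np.uint8)
m=cv2.morphologyEx(m,cv2.MORPH_CLOSE,np.ones((9,9)))
n,l,st,_=cv2.connectedComponentsWithStats(m);i=1+st[1:,4].argmax()
cnt=max(cv2.findContours((l==i).astype(np.uint8),0,2)[0],key=cv2.contourArea)
cnt=cv2.convexHull(cnt)
q=np.array([cast(c,u,v,.085)[:2] for u,v in cnt[:,0]],np.float32)
r=cv2.minAreaRect(q);print("glass",r,cv2.boxPoints(r).round(4).tolist())
# ring free
ring=((g>70)&(l*0==0)); sub=np.zeros_like(ring);sub[135:193,270:330]=1
v,u=np.nonzero(ring&sub&(abs(P[...,2]-.085)<.012))
w=np.array([cast(c,a,b,.085)[:2] for a,b in zip(u,v)])
for k in range(8):
    A=np.c_[2*w,np.ones(len(w))];s=np.linalg.lstsq(A,(w**2).sum(1),rcond=None)[0];R=np.sqrt(s[2]+s[0]**2+s[1]**2)
    w=w[abs(np.hypot(*(w-s[:2]).T)-R)<max(.005,.03-.006*k)]
print("ring",s[:2],R,len(w))
# heights: obstacles
for nm,(a,b,x,y) in dict(tissue=(100,180,200,240),boxes=(80,132,290,365),pan=(130,185,340,392),handle=(150,163,315,345)).items():
    z=P[a:b,x:y].reshape(-1,3);print(nm,np.percentile(z,[2,50,98],axis=0).round(3).tolist())
big=cv2.resize(im[90:235,190:480],None,fx=2.75,fy=2.75,interpolation=cv2.INTER_CUBIC);cv2.imwrite("pics/topcrop.png",big[...,::-1])
E
```

```text
glass ((0.6649878025054932, -0.038872525095939636), (0.19307661056518555, 0.3561320900917053), 6.363614559173584) [[0.5493000149726868, 0.1273999959230423], [0.5888000130653381, -0.226500004529953], [0.7807000279426575, -0.20509999990463257], [0.7411999702453613, 0.14880000054836273]]
ring [0.63767782 0.0537985 ] 0.07172161848912445 235
tissue [[0.616, 0.241, 0.001], [0.722, 0.296, 0.057], [0.846, 0.357, 0.121]]
boxes [[0.749, -0.204, -0.733], [0.815, -0.026, 0.075], [1.251, 0.137, 0.136]]
pan [[0.581, -0.209, 0.083], [0.654, -0.134, 0.089], [0.741, -0.064, 0.159]]
handle [[0.645, -0.074, 0.084], [0.654, -0.031, 0.088], [0.682, 0.009, 0.124]]
```

View pics/topcrop.png

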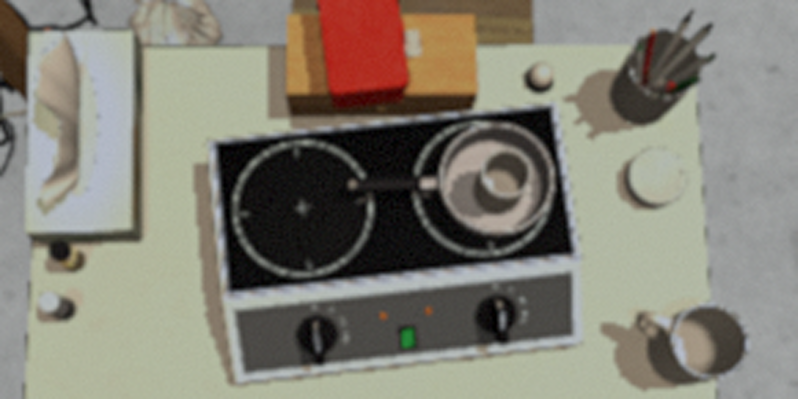

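Free ring fits at (0.638, 0.054) with R = 71.7 mm, which matches the given 70–72.5 mm. Hotplate yaw is about 6.4°. Next I move above for a wrist view.

Units first: shifts go in shares of 800 mm and turns go in shares of 360 degrees. So 0.314 m / 0.8 = 0.3925, 0.218 m / 0.8 = 0.2725, 55 degrees / 360 = 0.1528.

```bash
echo '[{"aperture":1, "sx":0.3925, "sy":0.2725, "sz":-0.1125, "rz":0.1528}, {"aperture":1, "sx":0.3925, "sy":0.2725, "sz":-0.1125, "rz":0.1528}, {"aperture":1, "sx":0.3925, "sy":0.2725, "sz":-0.1125, "rz":0.1528}, {"aperture":1, "sx":0.3925, "sy":0.2725, "sz":-0.1125, "rz":0.1528}, {"aperture":1, "sx":0.3925, "sy":0.2725, "sz":-0.1125, "rz":0.1528}, {"aperture":1, "sx":0.3925, "sy":0.2725, "sz":-0.1125, "rz":0.1528}, {"aperture":1, "sx":0.3925, "sy":0.2725, "sz":-0.1125, "rz":0.1528}, {"aperture":1, "sx":0.3925, "sy":0.2725, "sz":-0.1125, "rz":0.1528}]' > m.json && python3 -m handwheel m.json
echo '[{"aperture":1, "sx":0.3363, "sy":-0.1225}, {"aperture":1, "sx":0.3363, "sy":-0.1225}, {"aperture":1, "sx":0.3363, "sy":-0.1225}, {"aperture":1, "sx":0.3363, "sy":-0.1225}, {"aperture":1, "sx":0.3363, "sy":-0.1225}, {"aperture":1, "sx":0.3363, "sy":-0.1225}, {"aperture":1, "sx":0.3363, "sy":-0.1225}, {"aperture":1, "sx":0.3363, "sy":-0.1225}]' > m.json && python3 -m handwheel m.json
python3 - <<'E'
from h import *
s=sensors.sense();print(s["joints"].round(1),s["tcp_pos"].round(3),s["ee_rot"].round(3).tolist())
c=eyes.capture("wrist");np.savez("wrist.npz",**c);cv2.imwrite("pics/w1.png",c["pixels"][...,::-1]);print(c["world_from_camera"].round(3).tolist())
E
```

```text
time_s: 0.9
tcp_pos: [0.4638, 0.2203, 0.3318]
ee_rot: [[0.143, -0.99, 0.0], [-0.99, -0.143, 0.0], [-0.0, -0.0, -1.0]]
wrist_force: [0.7, 0.9, -0.2]
gripper_width: 0.994
gripper_force: 0.0
time_s: 1.7
tcp_pos: [0.599, -0.0302, 0.3302]
ee_rot: [[0.143, -0.99, -0.002], [-0.99, -0.143, 0.0], [-0.0, 0.002, -1.0]]
wrist_force: [0.7, -0.4, 0.2]
gripper_width: 0.997
gripper_force: 0.0
[ 12.6  17.    5.7  -0.  -78.8  -4.4] [ 0.599 -0.03   0.33 ] [[0.143, -0.99, -0.002], [-0.99, -0.143, 0.0], [-0.0, 0.002, -1.0]]
[[-0.99, 0.136, 0.043, 0.609], [-0.143, -0.947, -0.288, -0.11], [0.002, -0.291, 0.957, 0.474], [0.0, 0.0, 0.0, 1.0]]
```

View pics/w1.png

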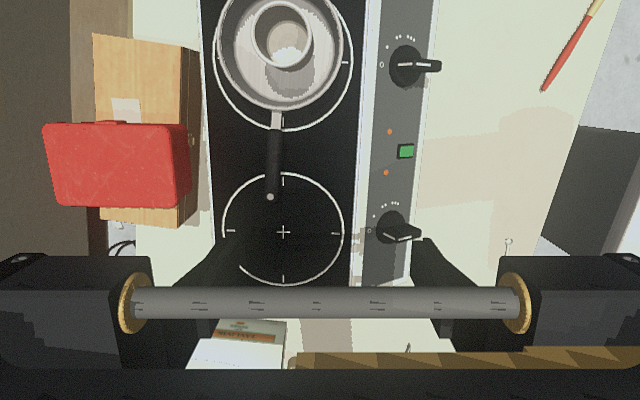

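The wrist view shows the free-ring cross at (283,232) and the handle sleeve from (275,130) to (271,197). The pan rim is centred near (280,50), with the knobs at (398,232) and (410,65).

```bash
python3 - <<'E'
from h import *
c=dict(np.load("wrist.npz")); P=cloud(c); g=cv2.cvtColor(c["pixels"],cv2.COLOR_RGB2GRAY)
print("cross",cast(c,283,232,.085),"depth",P[240,300])
def circ(w,it=6,t=.004):
    for k in range(it):
        s=np.linalg.lstsq(np.c_[2*w,np.ones(len(w))],(w**2).sum(1),rcond=None)[0];R=np.sqrt(s[2]+s[0]**2+s[1]**2)
        w=w[abs(np.hypot(*(w-s[:2]).T)-R)<max(t,.02-.004*k)]
    return s[:2],R,len(w)
sub=np.zeros(g.shape,bool);sub[165:262,215:352]=1
v,u=np.nonzero(sub&(g>110)&(np.hypot(np.indices(g.shape)[1]-283,np.indices(g.shape)[0]-232)>45))
print("ring",circ(np.array([cast(c,a,b,.085)[:2] for a,b in zip(u,v)])))
Z=P[...,2]; box=np.zeros(g.shape,bool);box[100:205,255:295]=1
hm=box&(Z>.106)&(Z<.13)
v,u=np.nonzero(hm); print("handle px",len(u),u.min(),u.max(),v.min(),v.max(),"z",np.percentile(Z[hm],[5,50,95]))
for r in range(105,202,8):
    uu=np.nonzero(hm[r])[0]
    if len(uu): print(r,uu.min(),uu.max(),[cast(c,x,r,.121)[:2].round(4).tolist() for x in (uu.min()-.5,uu.max()+.5)])
w=P[hm][:,:2]; l=cv2.fitLine(w.astype(np.float32),cv2.DIST_HUBER,0,.01,.01).ravel();print("line",l)
t=(w-l[2:])@l[:2];print("ends",l[2:]+l[:2]*t.min(),l[2:]+l[:2]*t.max())
pb=np.zeros(g.shape,bool);pb[0:112,205:355]=1
rm=pb&(abs(Z-.127)<.004); w=P[rm][:,:2];print("rim pts",circ(w,8,.004))
# panel plane fit
pm=np.zeros(g.shape,bool);pm[95:200,372:418]=1
q=P[pm];q=q[(q[:,2]>.02)&(q[:,2]<.09)];m=q.mean(0);n=np.linalg.svd(q-m,full_matrices=False)[2][2];n*=np.sign(n[2]);print("panel n",n,"tilt",np.degrees(np.arccos(n[2])),"yaw",np.degrees(np.arctan2(-n[1],-n[0])),m)
# knobs: points standing above panel plane
for nm,(a,b,x,y) in dict(right=(40,95,380,445),left=(205,262,365,430)).items():
    q=P[a:b,x:y].reshape(-1,3);h=(q-m)@n;k=q[(h>.03)&(h<.045)];print(nm,len(k),k.mean(0),np.percentile(h,97))
    R=np.median((k-m)@n);print("bar h",R, "minmax",k.min(0),k.max(0))
E
```

```text
cross [0.63451784 0.05372529 0.085     ] depth [0.61330758 0.06118308 0.08473132]
ring (array([0.63476754, 0.05298916]), np.float64(0.0710407441233939), 552)
handle px 1623 255 294 100 202 z [0.11521158 0.12018355 0.12637208]
105 257 294 [[0.6719, -0.0892], [0.6356, -0.0944]]
113 272 281 [[0.6568, -0.0838], [0.6472, -0.0852]]
121 271 281 [[0.657, -0.076], [0.6464, -0.0776]]
129 270 280 [[0.6573, -0.0682], [0.6465, -0.0698]]
137 267 282 [[0.6594, -0.06], [0.6437, -0.0623]]
145 267 282 [[0.6587, -0.0521], [0.6429, -0.0544]]
153 266 281 [[0.6589, -0.044], [0.643, -0.0463]]
161 266 281 [[0.6581, -0.0358], [0.6421, -0.0382]]
169 265 280 [[0.6584, -0.0275], [0.6422, -0.0298]]
177 265 279 [[0.6576, -0.0192], [0.6424, -0.0213]]
185 264 279 [[0.6578, -0.0106], [0.6415, -0.0129]]
193 264 278 [[0.657, -0.002], [0.6416, -0.0042]]
201 265 276 [[0.6552, 0.0065], [0.6427, 0.0047]]
line [ 0.05076724 -0.9987105   0.6513465  -0.04823473]
ends [0.64849264 0.00790751] [ 0.6537235  -0.09499588]
rim pts (array([ 0.65449992, -0.14474707]), np.float64(0.055481233410671446), 1464)
panel n [-0.52473495 -0.05695883  0.84935795] tilt 31.85809538290464 yaw 6.195076491498574 [ 0.5169383  -0.05973085  0.05659599]
right 416 [ 0.51099055 -0.15107035  0.08992807] 0.03799345718789958
bar h 0.037266395103115496 minmax [ 0.49040753 -0.15905402  0.07570173] [ 0.52928565 -0.1441286   0.09971318]
left 321 [0.48996615 0.03538592 0.08893366] 0.2083171976516951
bar h 0.03718402997108086 minmax [0.46900421 0.02933914 0.07358825] [0.50791098 0.04365522 0.09940264]
```

Pan centre is ≈(0.6555, −0.1455), consistent from rim and handle tip. The grip point is (0.650, −0.0405, 0.115) and the handle yaw is 2.9°. Shift needed: (−0.021, +0.199).

Converted, 0.15 m / 0.8 = 0.1875, -0.0492 m / 0.8 = -0.0615, 5.3 degrees / 360 = 0.0147.

```bash
echo '[{"aperture":1, "sx":0.0219, "sy":-0.0615, "sz":0.1875, "rz":0.0147}, {"aperture":1, "sx":0.0219, "sy":-0.0615, "sz":0.1875, "rz":0.0147}, {"aperture":1, "sx":0.0219, "sy":-0.0615, "sz":0.1875, "rz":0.0147}, {"aperture":1, "sx":0.0219, "sy":-0.0615, "sz":0.1875, "rz":0.0147}, {"aperture":1, "sx":0.0219, "sy":-0.0615, "sz":0.1875, "rz":0.0147}, {"aperture":1, "sx":0.0219, "sy":-0.0615, "sz":0.1875, "rz":0.0147}]' > m.json && python3 -m handwheel m.json
echo '[{"aperture":1, "sz":0.0375}, {"aperture":1, "sz":0.0625}, {"aperture":1, "sz":0.0813}, {"aperture":1, "sz":0.0813}, {"aperture":1, "sz":0.0813}]' > m.json && python3 -m handwheel m.json
```

```text
time_s: 2.35
tcp_pos: [0.6513, -0.0388, 0.1841]
ee_rot: [[0.054, -0.999, 0.004], [-0.999, -0.054, -0.0], [0.0, -0.004, -1.0]]
wrist_force: [1.4, -0.1, 0.1]
gripper_width: 0.998
gripper_force: 0.0
time_s: 2.85
tcp_pos: [0.6516, -0.0392, 0.1193]
ee_rot: [[0.054, -0.999, 0.005], [-0.999, -0.054, 0.0], [0.0, -0.005, -1.0]]
wrist_force: [0.7, -1.0, 0.5]
gripper_width: 0.998
gripper_force: 0.0
```

Converted, 0.004 m / 0.8 = 0.005, 0.001 m / 0.8 = 0.0013.

```bash
echo '[{"aperture":1, "sx":-0.0009, "sy":0.0013, "sz":0.005}, {"aperture":1, "sx":-0.0009, "sy":0.0013, "sz":0.005}, {"aperture":0, "sx":-0.0009, "sy":0.0013, "sz":0.005}, {"aperture":0, "sx":-0.0009, "sy":0.0013, "sz":0.005}, {"aperture":0, "sx":-0.0009, "sy":0.0013, "sz":0.005}, {"aperture":0, "sx":-0.0009, "sy":0.0013, "sz":0.005}, {"aperture":0, "sx":-0.0009, "sy":0.0013, "sz":0.005}, {"aperture":0, "sx":-0.0009, "sy":0.0013, "sz":0.005}]' > m.json && python3 -m handwheel m.json
echo '[{"aperture":0}, {"aperture":0}, {"aperture":0}]' > m.json && python3 -m handwheel m.json
python3 - <<'E'
from h import *
s=sensors.sense();print(s["wrist_force"],s["moment"],s["tcp_pos"],s["ee_rot"].round(4).tolist())
R=s["ee_rot"];print("tool shift",R.T@np.array([-.0208,.1988,0]))
E
```

```text
time_s: 3.65
tcp_pos: [0.6494, -0.039, 0.1122]
ee_rot: [[0.053, -0.999, -0.0], [-0.999, -0.053, -0.0], [0.0, 0.0, -1.0]]
wrist_force: [-0.0, 0.3, -0.3]
gripper_width: 0.54
gripper_force: 0.0
time_s: 3.95
tcp_pos: [0.6494, -0.0389, 0.1122]
ee_rot: [[0.053, -0.999, 0.0], [-0.999, -0.053, -0.0], [0.0, -0.0, -1.0]]
wrist_force: [0.7, -0.6, -0.4]
gripper_width: 0.264
gripper_force: 1.0
[ 0.72439196 -0.57789014 -0.44341043] [ 0.04198728 -0.28545894 -0.06441433] [ 0.64935337 -0.03895     0.11222471] [[0.0526, -0.9986, 0.0], [-0.9986, -0.0526, -0.0], [0.0, -0.0, -1.0]]
tool shift [-1.99618558e-01  1.03204390e-02 -3.30812522e-06]
```

Converted, -0.05 m / 0.8 = -0.0625, -0.04 m / 0.8 = -0.05.

```bash
echo '[{"aperture":0}, {"aperture":0}, {"aperture":0}, {"aperture":0}]' > m.json && python3 -m handwheel m.json
echo '[{"aperture":0, "sx":-0.0125, "sy":0.0006}, {"aperture":0, "sx":-0.025, "sy":0.0013}, {"aperture":0, "sx":-0.0375, "sy":0.0019}, {"aperture":0, "sx":-0.05, "sy":0.0025}, {"aperture":0, "sx":-0.0625, "sy":0.0031}]' > m.json && python3 -m handwheel m.json
python3 - <<'E'
from h import *
s=sensors.sense();print(s["wrist_force"],s["moment"],s["tcp_pos"],s["ee_rot"].round(4).tolist())
c=eyes.capture("wrist");np.savez("wrist2.npz",**c);cv2.imwrite("pics/w2.png",c["pixels"][...,::-1])
E
```

```text
time_s: 4.35
tcp_pos: [0.6497, -0.0388, 0.1123]
ee_rot: [[0.053, -0.999, 0.001], [-0.999, -0.053, 0.0], [-0.0, -0.001, -1.0]]
wrist_force: [1.4, 0.8, -0.4]
gripper_width: 0.179
gripper_force: 30.0
time_s: 4.85
tcp_pos: [0.6439, 0.0114, 0.1123]
ee_rot: [[0.053, -0.999, -0.001], [-0.999, -0.053, -0.0], [0.0, 0.001, -1.0]]
wrist_force: [0.1, -3.9, -0.4]
gripper_width: 0.179
gripper_force: 30.0
[ 0.12167402 -3.94531343 -0.44366487] [-1.30854104 -0.19507044  0.03096344] [0.64387286 0.01142947 0.11227449] [[0.0527, -0.9986, -0.0006], [-0.9986, -0.0527, -0.0004], [0.0004, 0.0006, -1.0]]
```

View pics/w2.png

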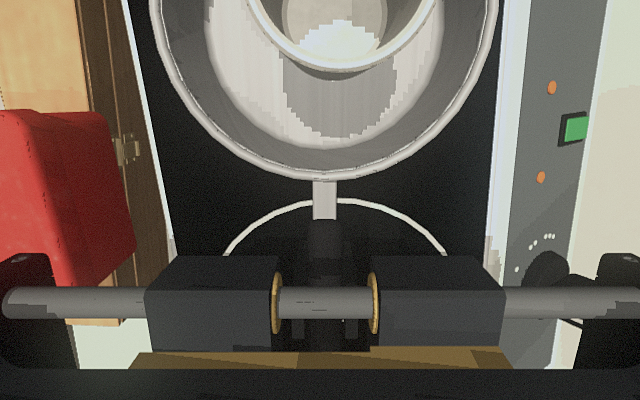

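The handle is gripped and the pan slides flat at about 4 N, with the cell still in it. I continue at the same pace.

Converted, -0.09 m / 0.8 = -0.1125, -0.08 m / 0.8 = -0.1.

```bash
echo '[{"aperture":0, "sx":-0.015, "sy":0.0013}, {"aperture":0, "sx":-0.03, "sy":0.0025}, {"aperture":0, "sx":-0.045, "sy":0.0038}, {"aperture":0, "sx":-0.06, "sy":0.0044}, {"aperture":0, "sx":-0.075, "sy":0.005}, {"aperture":0, "sx":-0.0875, "sy":0.0056}, {"aperture":0, "sx":-0.1, "sy":0.0063}, {"aperture":0, "sx":-0.1125, "sy":0.0069}]' > m.json && python3 -m handwheel m.json
echo '[{"aperture":0, "sx":-0.0125, "sy":0.0006}, {"aperture":0, "sx":-0.025, "sy":0.0013}, {"aperture":0, "sx":-0.0375, "sy":0.0019}, {"aperture":0, "sx":-0.05, "sy":0.0025}, {"aperture":0, "sx":-0.0625, "sy":0.0025}, {"aperture":0, "sx":-0.0713, "sy":0.0025}, {"aperture":0, "sx":-0.0738, "sy":0.0025}, {"aperture":0, "sx":-0.0738, "sy":0.0025}]' > m.json && python3 -m handwheel m.json
python3 - <<'E'
from h import *
s=sensors.sense();print(s["tcp_pos"],s["wrist_force"])
c=eyes.capture("top");np.savez("top2.npz",**c);P=cloud(c)
im=np.ascontiguousarray(c["pixels"][90:235,190:480]);cv2.imwrite("pics/top2.png",cv2.resize(im,None,fx=2.75,fy=2.75,interpolation=cv2.INTER_CUBIC)[...,::-1])
c=eyes.capture("scene");np.savez("scene2.npz",**c);im=c["pixels"][100:300,180:480];cv2.imwrite("pics/sc2.png",cv2.resize(im,None,fx=2.6,fy=2.6,interpolation=cv2.INTER_CUBIC)[...,::-1])
E
```

```text
time_s: 5.7
tcp_pos: [0.6337, 0.1011, 0.1123]
ee_rot: [[0.053, -0.999, -0.0], [-0.999, -0.053, -0.0], [0.0, 0.0, -1.0]]
wrist_force: [0.8, -5.6, 0.3]
gripper_width: 0.176
gripper_force: 30.0
time_s: 6.5
tcp_pos: [0.6285, 0.1599, 0.1123]
ee_rot: [[0.053, -0.999, -0.001], [-0.999, -0.053, 0.0], [-0.001, 0.001, -1.0]]
wrist_force: [-2.0, -1.8, 2.0]
gripper_width: 0.172
gripper_force: 30.0
[0.62845295 0.1599355  0.11225979] [-1.99944593 -1.79236668  1.95017906]
```

View pics/sc2.png

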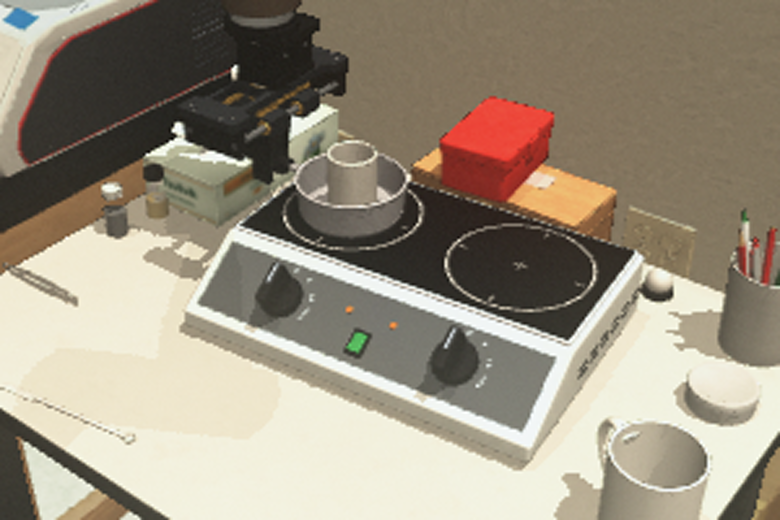

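The scene view shows the pan inside the left ring with the cell upright. I release, rise and verify.

Converted, -0.22 m / 0.8 = -0.275, -0.21 m / 0.8 = -0.2625.

```bash
echo '[{"aperture":1}, {"aperture":1}, {"aperture":1}, {"aperture":1}, {"aperture":1}, {"aperture":1}]' > m.json && python3 -m handwheel m.json
echo '[{"aperture":1, "sz":-0.025}, {"aperture":1, "sz":-0.0625}, {"aperture":1, "sz":-0.1125}, {"aperture":1, "sz":-0.1625}, {"aperture":1, "sz":-0.2125}, {"aperture":1, "sz":-0.2625}, {"aperture":1, "sz":-0.275}, {"aperture":1, "sz":-0.275}]' > m.json && python3 -m handwheel m.json
python3 - <<'E'
from h import *
c=eyes.capture("wrist");np.savez("wrist3.npz",**c);cv2.imwrite("pics/w3.png",c["pixels"][...,::-1])
P=cloud(c);Z=P[...,2]
m=(abs(Z-.127)<.004)&(np.hypot(P[...,0]-.634,P[...,1]-.053)<.075)
w=P[m][:,:2]
for k in range(8):
    s=np.linalg.lstsq(np.c_[2*w,np.ones(len(w))],(w**2).sum(1),rcond=None)[0];R=np.sqrt(s[2]+s[0]**2+s[1]**2);w=w[abs(np.hypot(*(w-s[:2]).T)-R)<max(.004,.02-.004*k)]
print("rim",s[:2],R,len(w)); 
t=P[(Z>.153)&(Z<.165)&(np.hypot(P[...,0]-.634,P[...,1]-.053)<.05)];print("cell",t.mean(0),len(t))
s=sensors.sense();print(s["joints"].round(1))
E
```

```text
time_s: 7.2
tcp_pos: [0.629, 0.1592, 0.1122]
ee_rot: [[0.052, -0.999, 0.0], [-0.999, -0.052, 0.0], [-0.0, -0.0, -1.0]]
wrist_force: [-0.2, -0.0, 0.1]
gripper_width: 0.636
gripper_force: 0.0
time_s: 8.0
tcp_pos: [0.6294, 0.1595, 0.3346]
ee_rot: [[0.053, -0.999, 0.004], [-0.999, -0.053, 0.002], [-0.002, -0.004, -1.0]]
wrist_force: [0.7, -0.2, -2.0]
gripper_width: 0.999
gripper_force: 0.0
rim [0.63273427 0.05385197] 0.05545542408859365 1806
cell [0.62869439 0.04703588 0.15836445] 861
[ 28.5  22.   13.2  -0.  -81.2 -25.5]
```

View pics/w3.png

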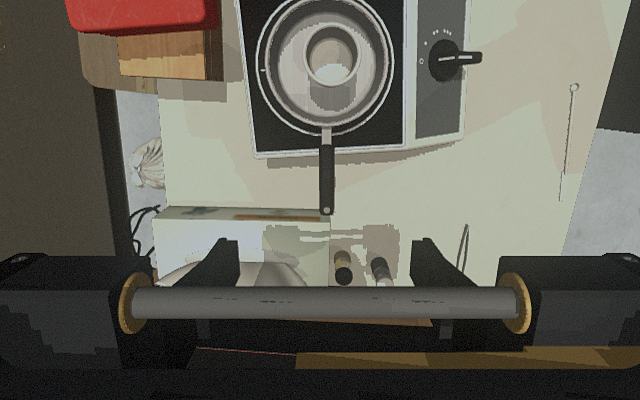

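Pan centre is 2 mm from the ring centre and the cell is upright. The left knob grip point is ≈(0.491, 0.0364, 0.084), which agrees with the ring-based estimate. Next, the tool shifts to a tilted approach pose.

```bash
cat >> h.py <<'E'
from scipy.spatial.transform import Rotation as Ro
def goto(p,yaw=6.3,tilt=32):
    """tool-frame shift + rotvec to p with tool x up the slope"""
    s=sensors.sense();R=s["ee_rot"];a,b=np.radians([yaw,tilt]);
    x=np.array([np.cos(b)*np.cos(a),np.cos(b)*np.sin(a),np.sin(b)]);z=np.array([np.sin(b)*np.cos(a),np.sin(b)*np.sin(a),-np.cos(b)])
    T=np.c_[x,np.cross(z,x),z]
    print((R.T@(np.array(p)-s["tcp_pos"])).round(4),np.degrees(Ro.from_matrix(R.T@T).as_rotvec()).round(2))
E
python3 -c "
from h import *
goto([.45,.032,.30])"
```

```text
[0.1179 0.1851 0.032 ] [ 25.94  24.57 -90.64]
```

Converted, 0.185 m / 0.8 = 0.2313, 0.118 m / 0.8 = 0.1475, -90.64 degrees / 360 = -0.2518.

```bash
echo '[{"aperture":1, "sx":0.1475, "sy":0.2313, "sz":0.04, "rx":0.0721, "ry":0.0683, "rz":-0.2518}, {"aperture":1, "sx":0.1475, "sy":0.2313, "sz":0.04, "rx":0.0721, "ry":0.0683, "rz":-0.2518}, {"aperture":1, "sx":0.1475, "sy":0.2313, "sz":0.04, "rx":0.0721, "ry":0.0683, "rz":-0.2518}, {"aperture":1, "sx":0.1475, "sy":0.2313, "sz":0.04, "rx":0.0721, "ry":0.0683, "rz":-0.2518}, {"aperture":1, "sx":0.1475, "sy":0.2313, "sz":0.04, "rx":0.0721, "ry":0.0683, "rz":-0.2518}, {"aperture":1, "sx":0.1475, "sy":0.2313, "sz":0.04, "rx":0.0721, "ry":0.0683, "rz":-0.2518}, {"aperture":1, "sx":0.1475, "sy":0.2313, "sz":0.04, "rx":0.0721, "ry":0.0683, "rz":-0.2518}, {"aperture":1, "sx":0.1475, "sy":0.2313, "sz":0.04, "rx":0.0721, "ry":0.0683, "rz":-0.2518}]' > m.json && python3 -m handwheel m.json
python3 -c "
from h import *
goto([.44,.031,.20]);print(sensors.sense()['joints'].round(1))"
```

```text
time_s: 8.85
tcp_pos: [0.4489, 0.0312, 0.2979]
ee_rot: [[0.848, -0.349, 0.4], [-0.357, -0.932, -0.057], [0.392, -0.095, -0.915]]
wrist_force: [0.3, -0.5, -1.1]
gripper_width: 1.002
gripper_force: 0.0
[-0.0459  0.0126  0.086 ] [  7.69   7.34 -26.24]
[ 34.   -9.5 -39.4  22.8 -44.3  20.1]
```

Converted, 0.086 m / 0.8 = 0.1075, -0.046 m / 0.8 = -0.0575, -26.24 degrees / 360 = -0.0729.

```bash
echo '[{"aperture":1, "sx":-0.0575, "sy":0.0158, "sz":0.1075, "rx":0.0214, "ry":0.0204, "rz":-0.0729}, {"aperture":1, "sx":-0.0575, "sy":0.0158, "sz":0.1075, "rx":0.0214, "ry":0.0204, "rz":-0.0729}, {"aperture":1, "sx":-0.0575, "sy":0.0158, "sz":0.1075, "rx":0.0214, "ry":0.0204, "rz":-0.0729}, {"aperture":1, "sx":-0.0575, "sy":0.0158, "sz":0.1075, "rx":0.0214, "ry":0.0204, "rz":-0.0729}, {"aperture":1, "sx":-0.0575, "sy":0.0158, "sz":0.1075, "rx":0.0214, "ry":0.0204, "rz":-0.0729}, {"aperture":1, "sx":-0.0575, "sy":0.0158, "sz":0.1075, "rx":0.0214, "ry":0.0204, "rz":-0.0729}, {"aperture":1, "sx":-0.0575, "sy":0.0158, "sz":0.1075, "rx":0.0214, "ry":0.0204, "rz":-0.0729}]' > m.json && python3 -m handwheel m.json
python3 - <<'E'
from h import *
print(sensors.sense()['joints'].round(1))
c=eyes.capture("wrist");np.savez("wrist4.npz",**c);cv2.imwrite("pics/w4.png",c["pixels"][...,::-1])
P=cloud(c);n=np.array([-.527,-.058,.848]);g=np.array([.491,.0364,.084])
h=(P-g)@n+.034;d=P-g;r=np.linalg.norm(d-((d@n)[...,None])*n,axis=-1)
m=(h>.033)&(h<.044)&(r<.03);k=P[m];print("bar",len(k),k.mean(0),(k.min(0)+k.max(0))/2,np.median(h[m]))
if len(k)>20:
    y=np.array([-.11,.994,0]);x=np.cross(y,n);q=(k-g);a=np.c_[q@x,q@y].astype(np.float32);print(cv2.minAreaRect(a))
pan=(h>.003)&0
m=(abs(h)<.004)&(r>.028)&(r<.04);print("panel",m.sum(),np.median(h[(r>.028)&(r<.04)]))
goto(g)
E
```

```text
time_s: 9.55
tcp_pos: [0.4447, 0.0308, 0.2103]
ee_rot: [[0.849, 0.105, 0.518], [0.086, -0.994, 0.062], [0.521, -0.008, -0.853]]
wrist_force: [0.1, -0.2, -0.1]
gripper_width: 1.0
gripper_force: 0.0
[ 21.1  -7.3 -61.3  53.9  -9.2  23.3]
bar 716 [0.48754706 0.03658946 0.08873553] [0.48817881 0.03663425 0.08743319] 0.04010027070804993
((-0.001432744786143303, 0.0005044317804276943), (0.011845380067825317, 0.04174850136041641), 89.24012756347656)
panel 2646 0.00251450319613215
[-0.0261  0.0003  0.1321] [-0.25  0.57 -0.42]
```

View pics/w4.png

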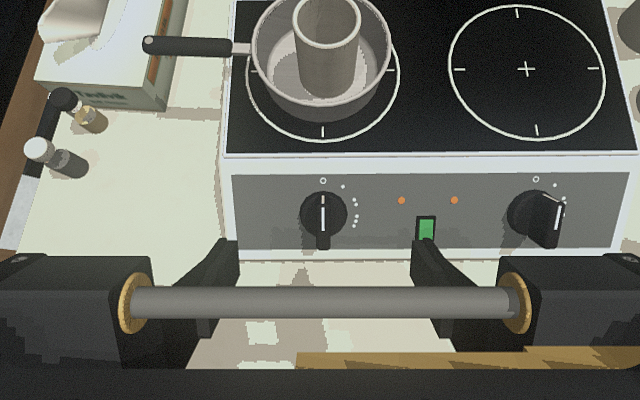

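The left knob bar is 42×12 mm and aligned as expected, with centre (0.488, 0.0366), within 1.5 mm. I go down in two stages, because J3 and J5 are near their limits at this height.

Converted, 0.08 m / 0.8 = 0.1, -0.027 m / 0.8 = -0.0338, 0.5 degrees / 360 = 0.0014.

```bash
echo '[{"aperture":1, "sx":-0.015, "sz":0.0375}, {"aperture":1, "sx":-0.0338, "sz":0.075, "ry":0.0014, "rz":-0.0011}, {"aperture":1, "sx":-0.0338, "sz":0.1, "ry":0.0014, "rz":-0.0011}, {"aperture":1, "sx":-0.0338, "sz":0.1, "ry":0.0014, "rz":-0.0011}]' > m.json && python3 -m handwheel m.json
python3 -c "
from h import *
goto([.4895,.0365,.0845]);print(sensors.sense()['joints'].round(1))"
```

```text
time_s: 10.0
tcp_pos: [0.4471, 0.0359, 0.1884]
ee_rot: [[0.873, 0.108, 0.476], [0.097, -0.994, 0.048], [0.478, 0.005, -0.878]]
wrist_force: [-0.8, -0.6, -0.3]
gripper_width: 0.997
gripper_force: 0.0
[-0.0127  0.0035  0.1114] [0.28 3.43 0.07]
[ 21.5  -4.3 -61.3  54.5  -9.2  22.5]
```

J3 and J5 sit at their limits in this wrist branch. I'll fit a quick kinematic model to the readings to see which configuration reaches the knob.

```bash
cat > kin.py <<'E'
from h import *
from scipy.optimize import least_squares
LO=np.array([-179.8,-69.2,-61.2,-181.2,-171.1,-177.4]);HI=np.array([179.8,118.1,80.6,117.6,-9.2,177.4])
s4=1
def fk(q,p,s4=1,s6=1):
    d1,a1,L2,L3,e3,L6,dy=p;J=np.asarray(q)
    A=Ro.from_euler('z',J[0],degrees=True)
    F=A*Ro.from_euler('y',J[1]-J[2],degrees=True)
    pos=A.apply([a1+L2*np.sin(np.radians(J[1])),dy,d1+L2*np.cos(np.radians(J[1]))])+F.apply([L3,0,e3])
    W=F*Ro.from_euler('x',s4*J[3],degrees=True)*Ro.from_euler('y',-J[4],degrees=True)
    # tool z = W x axis ; tool yaw at J6=0: yaw=J1-90 with z down => x tool = -y(W)
    T=W*Ro.from_matrix(np.array([[0,0,1],[-1,0,0],[0,-1,0]]))*Ro.from_euler('z',s6*J[5],degrees=True)
    return pos+W.apply([L6,0,0]),T.as_matrix()
S=[([78.128,22.086,.389,-.025,-68.412,-14.817],[.2805,.558,.2403],None),
([12.6,17,5.7,0,-78.8,-4.4],[.599,-.03,.33],[[.143,-.99,-.002],[-.99,-.143,0],[0,.002,-1]]),
([28.5,22,13.2,0,-81.2,-25.5],[.6294,.1595,.3346],[[.053,-.999,.004],[-.999,-.053,.002],[-.002,-.004,-1]]),
([34,-9.5,-39.4,22.8,-44.3,20.1],[.4489,.0312,.2979],[[.848,-.349,.4],[-.357,-.932,-.057],[.392,-.095,-.915]]),
([21.1,-7.3,-61.3,53.9,-9.2,23.3],[.4447,.0308,.2103],[[.849,.105,.518],[.086,-.994,.062],[.521,-.008,-.853]]),
([21.5,-4.3,-61.3,54.5,-9.2,22.5],[.4471,.0359,.1884],[[.873,.108,.476],[.097,-.994,.048],[.478,.005,-.878]])]
best=None
for a in (1,-1):
  for b in (1,-1):
    f=lambda p:np.concatenate([np.r_[fk(q,p,a,b)[0]-t,(0 if R is None else .1)*(fk(q,p,a,b)[1]-(np.eye(3) if R is None else np.array(R))).ravel()] for q,t,R in S])
    r=least_squares(f,[.2,0,.4,.4,0,.2,-.16])
    if best is None or r.cost<best[0]: best=(r.cost,r.x,a,b,r.fun)
_,p,a,b,_=best
def knobR(turn,flip,yaw=6.3,tilt=32):
    y,t=np.radians([yaw,tilt]);x=np.array([np.cos(t)*np.cos(y),np.cos(t)*np.sin(y),np.sin(t)]);z=np.array([np.sin(t)*np.cos(y),np.sin(t)*np.sin(y),-np.cos(t)])
    return (Ro.from_matrix(np.c_[x,np.cross(z,x),z])*Ro.from_euler('z',turn+180*flip,degrees=True)).as_matrix()
def ik(pos,R,q0):
    g=lambda q:np.r_[fk(q,p,a,b)[0]-pos,.15*(fk(q,p,a,b)[1]-R).ravel()]
    return least_squares(g,np.clip(q0,LO+.1,HI-.1),bounds=(LO,HI),x_scale=30)
E
python3 - <<'E'
from kin import *
print(best[0],p.round(4),a,b,abs(best[4]).max())
rng=np.random.default_rng(0);G=np.array([.4895,.0365,.0845]);n=-knobR(0,0)[:,2]
sol={}
for flip in (0,1):
  for turn in (0,70):
    for _ in range(60):
        r=ik(G,knobR(turn,flip),rng.uniform(LO,HI)); 
        if r.cost<2e-7: sol[(flip,turn,*np.round(r.x/4).astype(int))]=r.x.round(1)
for k,v in sol.items():print(k[:2],v)
E
```

```text
0.003158548150392427 [ 0.0107  0.1797  0.5259  0.2317  0.0757  0.2146 -0.1422] -1 -1 0.038657286564737714
```

```bash
python3 - <<'E'
s=open('kin.py').read()
s=s.replace("d1,a1,L2,L3,e3,L6,dy=p","d1,a1,L2,L3,e3,L6,dy,y4,z4,y5,z5=p")
s=s.replace("F.apply([L3,0,e3])","F.apply([L3,0,e3])+(F*Ro.from_euler('x',s4*J[3],degrees=True)).apply([0,y4,z4])").replace("W.apply([L6,0,0])","W.apply([L6,y5,z5])")
s=s.replace("r=least_squares(f,[.2,0,.4,.4,0,.2,-.16])","r=least_squares(lambda p:np.r_[f(p),1e-3*p],[.2,0,.4,.4,0,.2,-.1,-.05,0,0,0])")
open('kin.py','w').write(s)
E
python3 - <<'E'
from kin import *
print(best[0],p.round(4),a,b)
for q,t,R in S:
    x,M=fk(q,p,a,b);print((x-t).round(4), None if R is None else (M-R).round(2).tolist())
q=sensors.sense();print(q['joints'])
E
```

```text
2.946498729020067e-06 [ 0.1635 -0.0023  0.5633  0.4273 -0.0011  0.2848  0.0048 -0.0824 -0.0013
 -0.0824 -0.0017] -1 -1
[ 0.0001 -0.0004  0.    ] None
[0.0007 0.0001 0.0012] [[-0.0, 0.0, 0.0], [0.0, 0.0, -0.0], [0.0, -0.0, 0.0]]
[-0.0004  0.     -0.0014] [[-0.0, 0.0, -0.0], [0.0, 0.0, -0.0], [0.0, 0.0, 0.0]]
[-0.     -0.      0.0005] [[-0.0, -0.0, -0.0], [-0.0, -0.0, 0.0], [0.0, 0.0, 0.0]]
[ 0.0001 -0.0001 -0.0003] [[0.0, 0.0, -0.0], [-0.0, -0.0, -0.0], [-0.0, 0.0, -0.0]]
[-0.0001  0.0001 -0.0001] [[0.0, 0.0, -0.0], [0.0, -0.0, -0.0], [-0.0, 0.0, -0.0]]
[ 21.47122479  -4.27132341 -61.25129645  54.48154523  -9.18393278
  22.52744034]
```

The fit is now at the 1 mm level (the wrist is non-spherical). Solve for the knob poses.

```bash
python3 - <<'E'
from kin import *
rng=np.random.default_rng(0);G=np.array([.4895,.0365,.0845]);n=-knobR(0,0)[:,2]
for off in (0,.06):
 for flip in (0,1):
  for turn in (0,70):
    sol={}
    for _ in range(40):
        r=ik(G+off*n,knobR(turn,flip),rng.uniform(LO,HI)); 
        if r.cost<1e-6: sol[tuple(np.round(r.x/5).astype(int))]=r.x.round(1)
    for v in sol.values():print(off,flip,turn,v)
E
```

```bash
python3 - <<'E'
from kin import *
rng=np.random.default_rng(0);G=np.array([.4895,.0365,.0845]);n=-knobR(0,0)[:,2]
St=[rng.uniform(LO,HI) for _ in range(60)]+[[a,-10+20*k,-50,d,-30,20] for a in(-20,0,30) for k in (0,1,2) for d in (-170,-90,0,60,100)]
for off in (0,.06):
 for tilt in (32,28,24):
    R=[ik(G+off*n,knobR(0,0,tilt=tilt),q) for q in St]; R.sort(key=lambda r:r.cost); seen=set()
    for r in R:
        k=tuple(np.round(r.x/8).astype(int))
        if k in seen: continue
        seen.add(k)
        if len(seen)>4: break
        x,M=fk(r.x,p,a,b);print(off,tilt,"%.1e"%r.cost,r.x.round(1),"perr",(np.linalg.norm(x-G-off*n)*1e3).round(1),"ang",np.degrees(Ro.from_matrix(M.T@knobR(0,0,tilt=tilt)).magnitude()).round(1))
E
```

```text
0 32 7.3e-04 [ 16.5  13.3 -37.2 -30.7  -9.2 111.7] perr 8.6 ang 10.0
0 32 8.0e-04 [ -15.4   15.   -45.2 -149.8   -9.2 -102.3] perr 14.1 ang 10.1
0 32 9.3e-04 [  -1.4   14.3  -33.8  -87.1   -9.2 -177.4] perr 15.5 ang 10.9
0 32 1.5e-03 [  0.8  11.3 -60.1 117.6  -9.2 -23.7] perr 16.5 ang 14.2
0 28 5.0e-04 [ 22.7  13.1 -44.2   0.5  -9.2  74.7] perr 8.0 ang 8.3
0 28 9.6e-04 [ -14.8   14.6  -52.5 -181.2   -9.2  -70.5] perr 12.3 ang 11.4
0 28 1.1e-03 [  0.7  11.9 -60.1 117.6  -9.2 -23.2] perr 11.7 ang 12.1
0 28 1.6e-03 [  -1.4   14.9  -33.8  -86.9   -9.2 -177.4] perr 20.7 ang 14.1
0 24 2.2e-04 [ 23.8  13.1 -48.6  17.7  -9.2  56.1] perr 6.3 ang 5.5
0 24 1.2e-03 [ -15.    15.2  -52.7 -181.2   -9.2  -69.8] perr 15.8 ang 12.4
0 24 2.4e-03 [  -1.4   15.4  -33.9  -86.7   -9.2 -177.4] perr 25.8 ang 17.4
0 24 2.3e-02 [ 151.8  -69.2  -61.2    6.8 -132.6  -55.6] perr 204.8 ang 16.6
0.06 32 5.3e-04 [ 24.6   2.6 -54.6  26.   -9.2  47.9] perr 11.5 ang 8.2
0.06 32 1.4e-03 [ -15.8    5.6  -56.4 -181.2   -9.2  -70.6] perr 17.6 ang 13.7
0.06 32 1.8e-03 [  -1.9    6.2  -37.5  -86.8   -9.2 -177.4] perr 23.7 ang 14.7
0.06 32 1.2e-02 [ 151.1  -69.2  -61.2   10.6 -133.9  -53.8] perr 149.3 ang 13.6
0.06 28 1.9e-04 [ 23.8   2.9 -57.   37.   -9.2  37.2] perr 7.6 ang 4.9
0.06 28 1.7e-03 [ -16.     6.3  -56.4 -181.2   -9.2  -69.8] perr 21.0 ang 14.6
0.06 28 2.6e-03 [  -1.8    6.9  -37.5  -86.6   -9.2 -177.4] perr 29.1 ang 18.0
0.06 28 1.3e-02 [ 149.3  -69.2  -61.2   11.8 -131.7  -51. ] perr 151.0 ang 13.4
0.06 24 2.1e-05 [ 23.3   3.5 -57.9  41.4  -9.2  33.2] perr 2.5 ang 1.6
0.06 24 2.1e-03 [ -16.3    6.9  -56.5 -181.2   -9.2  -69.1] perr 25.3 ang 16.2
0.06 24 3.7e-03 [  -1.8    7.5  -37.6  -86.4   -9.2 -177.4] perr 34.4 ang 21.3
0.06 24 1.3e-02 [ 147.7  -69.2  -61.2   12.5 -129.8  -48.6] perr 152.7 ang 13.9
```

Exact 32° alignment is blocked by the J5 limit. But rotation about the finger-closing axis (pitch α in the pad plane) is free, so I scan that through the turn.

```bash
cat >> kin.py <<'E'
G=np.array([.4895,.0365,.0845])
def kR(turn,flip,al): return knobR(turn,flip)@Ro.from_euler('y',al,degrees=True).as_matrix()
E
python3 - <<'E'
from kin import *
rng=np.random.default_rng(1)
St=[np.array(x,float) for x in ([16,13,-37,-30,-9.5,110],[-15,15,-45,-150,-9.5,-100],[23,10,-50,20,-12,50],[23,3,-57,37,-12,30],[23,10,-40,0,-30,70],[10,10,-40,-60,-20,110],[-10,10,-50,-110,-20,-100],[-15,15,-52,-175,-20,-60],[20,10,-45,60,-25,20],[20,10,-45,-60,-25,100])]
for flip in (0,1):
  for turn in (0,35,70):
    out=[]
    for al in range(-28,29,4):
        bst=min((ik(G,kR(turn,flip,al),q) for s in St for q in (s,s+[0,0,0,0,0,(-turn if not flip else (180-turn if s[5]<0 else -180-turn))])),key=lambda r:r.cost)
        if bst.cost<3e-6: out.append((al,bst.x.round().astype(int).tolist()))
    print(flip,turn,*out,sep="\n  ")
E
```

```text
0
  0
  (-28, [24, 18, -33, 2, -35, 71])
  (-24, [25, 17, -37, 5, -29, 67])
  (-20, [25, 15, -42, 10, -22, 62])
  (-16, [25, 14, -48, 23, -13, 50])
  (12, [-6, 13, -35, -104, -9, -157])
  (16, [-18, 15, -42, -124, -22, -127])
  (20, [-24, 18, -48, -133, -33, -112])
  (24, [-28, 23, -52, -138, -44, -102])
  (28, [-31, 28, -56, -140, -55, -95])
0
  35
  (-28, [13, 18, -25, -24, -39, 70])
  (-24, [15, 17, -28, -22, -33, 67])
  (-20, [17, 16, -32, -19, -27, 63])
  (-16, [20, 14, -36, -14, -19, 56])
  (-12, [23, 14, -44, -2, -10, 42])
  (12, [-14, 13, -41, -133, -9, -155])
  (16, [-21, 16, -53, -156, -26, -127])
  (20, [-21, 19, -59, -164, -38, -118])
0
  70
  (-28, [1, 18, -24, -48, -40, 68])
  (-24, [4, 17, -26, -46, -34, 65])
  (-20, [7, 15, -28, -43, -28, 60])
  (-16, [11, 14, -32, -38, -21, 52])
  (-12, [17, 13, -36, -29, -13, 40])
  (12, [-17, 14, -50, -165, -12, -155])
1
  0
  (-28, [-31, 28, -56, -140, -55, 85])
  (-24, [-28, 23, -52, -138, -44, 78])
  (-20, [-24, 18, -48, -133, -33, 68])
  (-16, [-18, 15, -42, -124, -22, 53])
  (-12, [-6, 13, -35, -104, -9, 23])
  (16, [25, 14, -48, 23, -13, -130])
  (20, [25, 15, -42, 10, -22, -118])
  (24, [25, 17, -37, 5, -29, -113])
  (28, [24, 18, -33, 2, -35, -109])
1
  35
  (-20, [-21, 19, -59, -164, -38, 62])
  (-16, [-21, 16, -53, -156, -26, 53])
  (-12, [-14, 13, -41, -133, -9, 25])
  (12, [23, 14, -44, -2, -10, -138])
  (16, [20, 14, -36, -14, -19, -124])
  (20, [17, 16, -32, -19, -27, -117])
  (24, [15, 17, -28, -22, -33, -113])
  (28, [13, 18, -25, -24, -39, -110])
1
  70
  (-12, [-17, 14, -50, -165, -12, 25])
  (12, [17, 13, -36, -29, -13, -140])
  (16, [11, 14, -32, -38, -21, -128])
  (20, [7, 15, -28, -43, -28, -120])
  (24, [4, 17, -26, -46, -34, -115])
  (28, [1, 18, -24, -48, -40, -112])
```

Pitch α = −18° (16° from vertical rather than 32°) gives a smooth, in-range family through the full 70° turn. Go to the hover pose.

```bash
cat >> kin.py <<'E'
def go(pos,R):
    s=sensors.sense();M=s["ee_rot"];r=ik(np.asarray(pos),R,s["joints"])
    print((M.T@(np.asarray(pos)-s["tcp_pos"])).round(4),np.degrees(Ro.from_matrix(M.T@R).as_rotvec()).round(2),"ik %.0e"%r.cost,r.x.round(0))
N=-knobR(0,0)[:,2]
E
python3 - <<'E'
from kin import *
R=kR(0,0,-18);go(G+.002*N-.08*R[:,2],R);go(G+.002*N-.05*R[:,2],R);go(G+.002*N,R)
E
```

```text
[0.0073 0.0039 0.032 ] [  0.29 -14.57   0.03] ik 5e-26 [ 27.   5. -39.   9. -32.  62.]
[-0.0002  0.0038  0.0611] [  0.29 -14.57   0.03] ik 2e-24 [ 27.   9. -41.  10. -27.  61.]
[-0.0128  0.0035  0.1094] [  0.29 -14.57   0.03] ik 1e-22 [ 26.  15. -44.  15. -18.  57.]
```

Units first: shifts go in shares of 800 mm and turns go in shares of 360 degrees. So 0.032 m / 0.8 = 0.04, 0.0073 m / 0.8 = 0.0091, -14.6 degrees / 360 = -0.0406.

```bash
echo '[{"aperture":1, "sx":0.0091, "sy":0.0049, "sz":0.04, "rx":0.0008, "ry":-0.0406}, {"aperture":1, "sx":0.0091, "sy":0.0049, "sz":0.04, "rx":0.0008, "ry":-0.0406}, {"aperture":1, "sx":0.0091, "sy":0.0049, "sz":0.04, "rx":0.0008, "ry":-0.0406}, {"aperture":1, "sx":0.0091, "sy":0.0049, "sz":0.04, "rx":0.0008, "ry":-0.0406}, {"aperture":1, "sx":0.0091, "sy":0.0049, "sz":0.04, "rx":0.0008, "ry":-0.0406}, {"aperture":1, "sx":0.0091, "sy":0.0049, "sz":0.04, "rx":0.0008, "ry":-0.0406}]' > m.json && python3 -m handwheel m.json
python3 - <<'E'
from kin import *
print(sensors.sense()["joints"].round(1));R=kR(0,0,-18);go(G+.002*N-.08*R[:,2],R);go(G+.002*N,R)
E
```

```text
time_s: 10.6
tcp_pos: [0.4691, 0.0334, 0.1644]
ee_rot: [[0.964, 0.109, 0.242], [0.106, -0.994, 0.026], [0.243, 0.001, -0.97]]
wrist_force: [-0.5, -0.2, -0.7]
gripper_width: 1.002
gripper_force: 0.0
[ 26.9   5.2 -39.8   9.3 -32.2  62. ]
[ 0.     -0.0008  0.0006] [ 0.05 -0.08 -0.03] ik 7e-27 [ 27.   5. -39.   9. -32.  62.]
[-0.0001 -0.0009  0.0806] [ 0.05 -0.08 -0.03] ik 4e-27 [ 26.  15. -44.  15. -18.  57.]
```

Hover pose reached exactly. Descend and grip.

Converted, 0.08 m / 0.8 = 0.1, 0.07 m / 0.8 = 0.0875.

```bash
echo '[{"aperture":1, "sy":-0.0011, "sz":0.0375}, {"aperture":1, "sy":-0.0011, "sz":0.0688}, {"aperture":1, "sy":-0.0011, "sz":0.0875}, {"aperture":1, "sy":-0.0011, "sz":0.1}, {"aperture":1, "sy":-0.0011, "sz":0.1}]' > m.json && python3 -m handwheel m.json
echo '[{"aperture":0}, {"aperture":0}, {"aperture":0}, {"aperture":0}, {"aperture":0}, {"aperture":0}, {"aperture":0}, {"aperture":0}]' > m.json && python3 -m handwheel m.json
echo '[{"aperture":0}, {"aperture":0}, {"aperture":0}, {"aperture":0}]' > m.json && python3 -m handwheel m.json
python3 - <<'E'
from kin import *
print(sensors.sense()["joints"].round(1))
for t in (0,25,50,70): go(G+.002*N,kR(t,0,-18))
E
```

```text
time_s: 11.1
tcp_pos: [0.4864, 0.0355, 0.0857]
ee_rot: [[0.965, 0.109, 0.238], [0.106, -0.994, 0.025], [0.24, 0.001, -0.971]]
wrist_force: [-0.7, -0.4, 0.5]
gripper_width: 0.996
gripper_force: 0.0
time_s: 11.9
tcp_pos: [0.4886, 0.037, 0.0872]
ee_rot: [[0.964, 0.109, 0.242], [0.106, -0.994, 0.027], [0.243, -0.001, -0.97]]
wrist_force: [0.4, 0.4, -0.6]
gripper_width: 0.355
gripper_force: 0.0
time_s: 12.3
tcp_pos: [0.4886, 0.0376, 0.0873]
ee_rot: [[0.964, 0.11, 0.242], [0.107, -0.994, 0.028], [0.244, -0.001, -0.97]]
wrist_force: [-3.1, 4.6, 0.5]
gripper_width: 0.135
gripper_force: 30.0
[ 25.6  14.3 -45.   15.  -17.9  57. ]
[-0.0006  0.0012  0.001 ] [-0.08 -0.12  0.01] ik 5e-20 [ 26.  15. -44.  15. -18.  57.]
[-0.0006  0.0012  0.001 ] [ 7.62 -0.1  23.79] ik 3e-19 [ 21.  15. -36.  -9. -22.  60.]
[-0.0006  0.0012  0.001 ] [15.32 -0.08 47.58] ik 3e-21 [ 15.  15. -32. -27. -24.  58.]
[-0.0006  0.0012  0.001 ] [ 2.149e+01 -6.000e-02  6.660e+01] ik 4e-16 [  9.  14. -30. -40. -25.  56.]
```

Gripped: 11.8 mm opening against a 12 mm bar. Now turn clockwise about the knob axis in two halves.

Converted, 33.3 degrees / 360 = 0.0925.

```bash
echo '[{"aperture":0, "rx":0.0061, "rz":0.0186}, {"aperture":0, "rx":0.0119, "rz":0.0369}, {"aperture":0, "rx":0.0181, "rz":0.0556}, {"aperture":0, "rx":0.0242, "rz":0.0739}, {"aperture":0, "rx":0.03, "rz":0.0925}, {"aperture":0, "rx":0.03, "rz":0.0925}]' > m.json && python3 -m handwheel m.json
echo '[{"aperture":0, "rx":0.0061, "rz":0.0186}, {"aperture":0, "rx":0.0119, "rz":0.0369}, {"aperture":0, "rx":0.0181, "rz":0.0556}, {"aperture":0, "rx":0.0242, "rz":0.0739}, {"aperture":0, "rx":0.03, "rz":0.0925}, {"aperture":0, "rx":0.0303, "rz":0.0939}, {"aperture":0, "rx":0.0303, "rz":0.0939}, {"aperture":0, "rx":0.0303, "rz":0.0939}]' > m.json && python3 -m handwheel m.json
python3 - <<'E'
from kin import *
s=sensors.sense();print(s["joints"].round(1),s["moment"].round(2))
go(G+.002*N,kR(70,0,-18))
E
```

```text
time_s: 12.9
tcp_pos: [0.4885, 0.0373, 0.0872]
ee_rot: [[0.878, -0.396, 0.269], [-0.455, -0.866, 0.21], [0.15, -0.306, -0.94]]
wrist_force: [-0.6, 7.7, -0.5]
gripper_width: 0.133
gripper_force: 30.0
time_s: 13.7
tcp_pos: [0.4883, 0.0372, 0.0871]
ee_rot: [[0.53, -0.757, 0.381], [-0.843, -0.422, 0.335], [-0.093, -0.499, -0.862]]
wrist_force: [-0.7, 2.9, -0.6]
gripper_width: 0.138
gripper_force: 30.0
[  9.4  14.4 -30.6 -41.3 -24.   56.4] [0.03 0.83 0.33]
[0.0009 0.0007 0.0005] [-0.09 -0.01 -0.36] ik 3e-22 [  9.  14. -30. -40. -25.  56.]
```

Tool is at 70.4°. Release and back out along the tool axis.

Converted, -0.12 m / 0.8 = -0.15, -0.1 m / 0.8 = -0.125.

```bash
echo '[{"aperture":0.45}, {"aperture":0.45}, {"aperture":0.45}, {"aperture":0.45}, {"aperture":0.45}, {"aperture":0.45}]' > m.json && python3 -m handwheel m.json
echo '[{"aperture":0.45, "sz":-0.025}, {"aperture":0.45, "sz":-0.05}, {"aperture":0.45, "sz":-0.0875}, {"aperture":0.45, "sz":-0.125}, {"aperture":0.45, "sz":-0.15}, {"aperture":0.45, "sz":-0.15}]' > m.json && python3 -m handwheel m.json
python3 - <<'E'
from kin import *
s=sensors.sense();print((s["ee_rot"].T@np.array([-.06,-.2,.06])).round(3))
c=eyes.capture("wrist");P=cloud(c);im=np.ascontiguousarray(c["pixels"])
h=(P-G)@N+.034;d=P-G;y=np.array([-.11,.994,0]);x=np.cross(y,N);a=np.stack([d@x,d@y],-1);r=np.hypot(a[...,0],a[...,1])
m=(h>.034)&(h<.046)&(r<.03);print(m.sum());print(cv2.minAreaRect(a[m].astype(np.float32)))
w=m&(cv2.cvtColor(im,cv2.COLOR_RGB2GRAY)>140);print("pointer",w.sum(),a[w].mean(0) if w.any() else 0)
c=eyes.capture("scene");im=c["pixels"][100:300,180:480];cv2.imwrite("pics/sc3.png",cv2.resize(im,None,fx=2.6,fy=2.6,interpolation=cv2.INTER_CUBIC)[...,::-1])
E
```

```text
time_s: 14.3
tcp_pos: [0.4887, 0.0369, 0.0873]
ee_rot: [[0.528, -0.758, 0.383], [-0.844, -0.419, 0.335], [-0.093, -0.5, -0.861]]
wrist_force: [-0.7, -0.3, 0.3]
gripper_width: 0.446
gripper_force: 0.0
time_s: 14.9
tcp_pos: [0.4432, -0.0037, 0.1933]
ee_rot: [[0.528, -0.755, 0.388], [-0.844, -0.418, 0.335], [-0.09, -0.504, -0.859]]
wrist_force: [0.4, 0.1, -0.1]
gripper_width: 0.451
gripper_force: 0.0
[ 0.132  0.099 -0.142]
683
((-0.0009784071007743478, -0.00010894238948822021), (0.01189003512263298, 0.04205506294965744), 20.45758056640625)
pointer 58 [ 0.00252321 -0.00911769]
```

View pics/sc3.png

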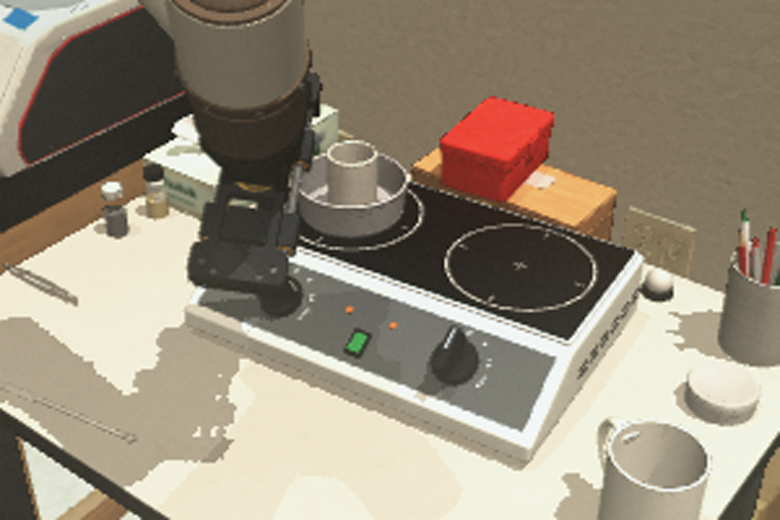

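The knob bar measures ≈70° clockwise with its pointer to the right. The pan and cell are unmoved in the ring, the right knob is still off, and the arm is clear. Handing in.

```bash
python3 -c "
from h import *
print(workorder.finish_job())"
```

```text
the job is handed in; nothing more can be done
None
```

I slid the pan, with the cell upright in it, into the left ring (about 2 mm off centre), turned the left knob clockwise to its second click (about 70°), and handed the job in at about 15 s; the right knob and the other items looked untouched, but the hand-in returned no verdict.

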